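# Count to the third gap and put the sharpening stone away

### The arm

A 6-joint arm with a two-finger parallel gripper is mounted at the origin on the work surface. World frame = base frame: x ahead of the robot, y to its left, z up, the work surface at z = 0. Lengths are in mm, angles in rad, forces in N, time in s.
With the tool pointing down it reaches from about 275 to 850 mm from the base axis. Payload 19 kg.
Tool frame: the origin (TCP) lies on the centre line of the jaws, within the pads' length; the fingertips stand 22 mm ahead of it and the grasp point (between the pads) lies 3 mm ahead of it; z points along the fingers, y is the line along which they close (so a half turn about z gives the same grasp; the last joint's range is limited). The gripper opens to 85 mm and grips with 20 to 120 N. Pads are 22 mm wide; open, the fingers measure 114 mm over their backs; the gripper's body (76 mm by 85 mm) begins 54 mm behind the grasp point. The pads swing forward as they close: fully open they stand 13 mm farther back than shut.
Start: joints at [1.012, 0.15, 1.437, -0, 1.554, -0.134], TCP at [236.981, 523.863, 253.267] pointing down, gripper open.
Joint ranges: [-2.8, 2.8], [-0.68, 2.1], [0.12, 2.68], [-1.39, 4.53], [0.16, 2.79], [-2.81, 2.81]. Speed limits (rad/s): [1.89, 1.89, 2.22, 3.01, 3.01, 3.01].

### API

Orientations are given as a rotation vector (axis times angle).
In Python, from rig import r, cams, job gives the robot as it stands.
- The arm moves only by the tool servo_tool, never from a script. Its argument "plan" is a list of rows, each a list of 3 entries, a list of its own where there are three numbers: the finger opening in mm, from 0 to 85.4, then the shift along the world's x, y, z in mm, then the turn, a rotation vector about the world's x, y, z in rad. In form: [[hand, [dx, dy, dz], [ax, ay, az]], ...]. A call has 1 to 20 rows; each row is the pose to reach, as a shift and turn from the pose commanded when the call began; what a row does not reach only later rows make up. A row lasts 1/8 s, in which the tool goes at most 62.5 mm and 10.7 degrees, less where a joint would pass 70% of its speed; a pose out of reach is approached as far as the arm can. A call with a gripper value outside its range is refused whole. The fingers move at their own pace and stop on an object; "newtons" is the grip in N (left out, the last holds). Time passes only in rows, so rows that repeat a pose let the fingers close. It gives the time, the measured TCP pose, the force, the opening and the grip force at its end, in the units of the state.
- r.get_obs(): the state, without advancing time (a new reading comes with each control period).
- cams.read_camera(name): name is "scene" or "top"; returns (picture, depth): 420x560x3 uint8, red, green, blue; 420x560 float32, mm along the optical axis (not along the pixel's ray), 0 where there is no reading.
- cams.camera_model(name): a dict with "intrinsics" (3x3 intrinsics, pixels), "eye" and "rotation" of the camera in the world. Camera axes: x right, y up, looking along -z (the intrinsics and any distortion apply to the point x, -y, -z); pixel columns grow to the right and rows downward; lengths in mm; the calibration is good to about 2 mm. A picture is of the moment at which its call begins. camera_model takes no time and is no camera call.
- job.finish_job(): hands the job in; it is judged then, once.
The state is a dict: "time": time; "q": joint angles; "dq": joint speeds; "effort": joint torques, N m; "tcp_pos": TCP position; "orientation": TCP orientation; "contact_force": force on the tool from outside, world axes, zero at the start; "ft_torque": the same for the moment, N m; "gripper_width": finger opening in mm; "grip_force": force on a finger pad.
Only numpy, scipy, OpenCV 4.12 (cv2) and the standard library are available. Lean on these libraries where they do the work, as an engineer would, in place of code of your own. Each camera call takes 0.05 s, during which the arm holds its last target. There are 200 camera calls.

### The job

Put the red-and-grey sharpening stone back in its place, the third gap of the divider rack, counting every gap, filled or empty, from the end where the yellow oil can stands. First count by touch: run a fingertip along the tops of the dividers, beginning on the end divider beside the oil can and touching the next two in turn, one at a time, which brings you to the third gap. Then gently push the stone along the board, without pinching it, picking it up or tipping it over, into that gap until it is fully home against the back board, and leave everything else where it is.

Things in the scene. Friction and masses are not known exactly. Their poses are not given: they have to be found in the camera images.
- rack: Sharpening station, fixed: plywood base board 300 x 520 x 9 mm carrying a divider rack. Origin: centre of the board's underside, on the bench; x from the open mouths towards the back board (away from the robot, within 0.2 rad), y along the row of gaps, z up. Seven dividers (y = 132, 88, 44, 0, -44, -88, -132 mm) make six gaps 35 mm wide. The board is bare from x = -150 mm to the mouths.
- gap_mouths (a point): Middle of the row of gap mouths, on the board's top (9 mm above the bench), 45 mm along x from the rack's origin; axes as the rack. Gap centres lie at y = 110, 66, 22, -22, -66, -110 mm. The divider tops are 56 mm above this point. The gaps are open above and in front.
- back_stop (a point): Foot of the back board's inner face, in the middle of the row, on the board's top, 135 mm along x from the rack's origin; axes as the rack. The gaps end here. The back board is 66 mm high above the base board.
- stone: Loose combination sharpening stone, terracotta-red one side, grey the other, standing on edge on the board before the rack: 110 mm long (x), 28 mm thick (y), 50 mm tall (z), 0.25 to 0.5 kg. Origin: centre of its underside. Starts turned up to 0.35 rad from the rack's x. Either end may go in first. Slides at a few newtons. Fully home, its centre is at rack x = 80 mm and 20 mm of it stands out of the mouth.
- oil_can: Yellow round oil can with a red pointed spout, 46 mm across, 104 mm tall, loose, standing on the board beside one end of the rack, about 78 mm outside the end divider (middle to middle) and level with the gaps: the gaps are counted from the end where it stands. Origin: centre of its base.
- tin: Round aluminium tin of honing paste with a green lid, 62 mm across, 32 mm tall, loose, standing on the board beside the other end of the rack. Origin: centre of its base. Leave alone.
- stone_white: White stone, 110 x 28 x 50 mm like the other, loose, stored home in one of the two filled gaps (centred at y = +110 or -66 mm of the rack; it swaps with the blue one). Origin: centre of its underside. Leave alone.
- stone_blue: Stone plate, blue on one side and bare steel on the other, 110 x 28 x 50 mm, loose, stored home in the other filled gap. Origin: centre of its underside. Leave alone.
- divider0: Fixed dark brown wooden divider, the end divider on the rack's +y side: 9 mm thick, 90 mm long, 56 mm tall, with a rounded front nose and a flat top. Origin: foot of its front end, at the gap mouths, on the board's top (its top is 56 mm above this); x along the divider towards the back board.
- divider1: Fixed dark brown wooden divider, inner divider number 1 counted from the rack's +y end: 9 mm thick, 90 mm long, 56 mm tall, with a rounded front nose and a flat top. Origin: foot of its front end, at the gap mouths, on the board's top (its top is 56 mm above this); x along the divider towards the back board.
- divider2: Fixed dark brown wooden divider, inner divider number 2 counted from the rack's +y end: 9 mm thick, 90 mm long, 56 mm tall, with a rounded front nose and a flat top. Origin: foot of its front end, at the gap mouths, on the board's top (its top is 56 mm above this); x along the divider towards the back board.
- divider3: Fixed dark brown wooden divider, inner divider number 3 counted from the rack's +y end: 9 mm thick, 90 mm long, 56 mm tall, with a rounded front nose and a flat top. Origin: foot of its front end, at the gap mouths, on the board's top (its top is 56 mm above this); x along the divider towards the back board.
- divider4: Fixed dark brown wooden divider, inner divider number 4 counted from the rack's +y end: 9 mm thick, 90 mm long, 56 mm tall, with a rounded front nose and a flat top. Origin: foot of its front end, at the gap mouths, on the board's top (its top is 56 mm above this); x along the divider towards the back board.
- divider5: Fixed dark brown wooden divider, inner divider number 5 counted from the rack's +y end: 9 mm thick, 90 mm long, 56 mm tall, with a rounded front nose and a flat top. Origin: foot of its front end, at the gap mouths, on the board's top (its top is 56 mm above this); x along the divider towards the back board.
- divider6: Fixed dark brown wooden divider, the end divider on the rack's -y side: 9 mm thick, 90 mm long, 56 mm tall, with a rounded front nose and a flat top. Origin: foot of its front end, at the gap mouths, on the board's top (its top is 56 mm above this); x along the divider towards the back board.
There are look-alikes about, which are no part of the job. Of the things shaped like the oil_can, the yellow one is meant.

How it is judged:
By the outcome, as a careful person would: the job done as asked, in the order asked, and still so for the second after the job is handed in, with the robot touching nothing.
It also fails if it takes over 64 s, if anything falls off the work surface, if the arm or the gripper's body presses on something with over 40 N, if the wrist force passes 120 N, or if a joint passes its speed limit or range.

## Working session

There is one attempt and no reset: what is moved stays moved. The work goes in short steps, Python scripts to look and compute and a tool call to move; the robot and the scene stay as the last step left them, time stands still between calls to the robot, and variables do not carry over. Pictures are saved under pics/ and viewed, at most 10 in all, crops included, and the job is handed in when it is done.

Besides the shell and the picture viewer there is one more tool, called after "Request:" by a JSON object that holds its "method" and its "body". servo_tool: Moves the arm, as the interface text tells. Its arguments: {"type":"object","properties":{"plan":{"type":"array","items":{"type":"array"}},"newtons":{"type":"number"}},"required":["plan"]}

```bash
mkdir -p pics; cat > h.py <<'E'
import numpy as np, cv2
from rig import r,cams,job
def grab(n,tag):
    p,d=cams.read_camera(n); cv2.imwrite(f'pics/{tag}.png',p[:,:,::-1]); np.save(f'pics/{tag}.npy',d); return p,d
def world(n,d):
    m=cams.camera_model(n);K=np.array(m['intrinsics']);R=np.array(m['rotation']);e=np.array(m['eye'])
    v,u=np.mgrid[0:d.shape[0],0:d.shape[1]]
    x=(u-K[0,2])/K[0,0]*d;y=(v-K[1,2])/K[1,1]*d
    return np.stack([x,-y,-d],-1)@R.T+e
E
python3 - <<'E'
from h import *
for n in('scene','top'):
    grab(n,n+'0'); m=cams.camera_model(n);print(n,m)
o=r.get_obs();print(o['time'],o['tcp_pos'],o['orientation'],o['contact_force'])
E
```

```text
scene {'intrinsics': array([[407.87356349,   0.        , 280.02056244],
       [  0.        , 407.87356349, 210.11801018],
       [  0.        ,   0.        ,   1.        ]]), 'eye': array([1066.00673893,  211.68420317,  739.85830085]), 'rotation': array([0.3492533 , 0.48392953, 1.85033828])}
top {'intrinsics': array([[410.95279769,   0.        , 277.37579336],
       [  0.        , 410.95279769, 207.25305225],
       [  0.        ,   0.        ,   1.        ]]), 'eye': array([573.3877351 ,  97.84632861, 886.47025888]), 'rotation': array([ 0.08654635, -0.0924515 , -1.59121575])}
0.1 [236.90055098 523.71589806 252.75851053] [-6.62202922e-01 -3.07064161e+00  1.58247087e-03] [ 0.63151807  0.63642119 -0.9114663 ]
```

View pics/top0.png

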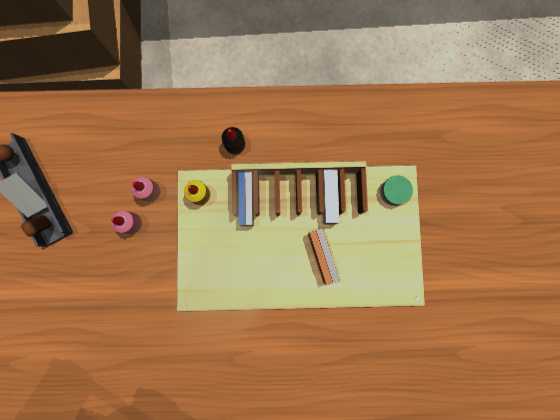

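View pics/scene0.png

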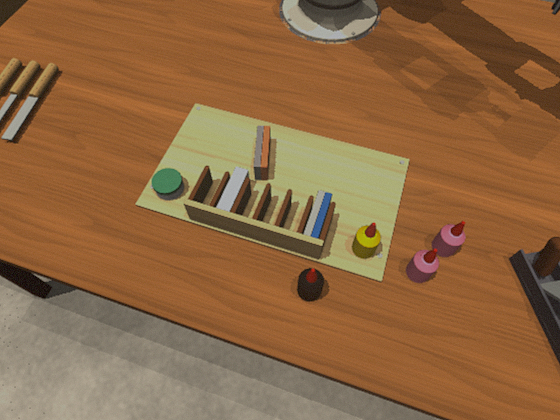

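```bash
sed -i 's/import numpy as np, cv2/import numpy as np, cv2\nfrom scipy.spatial.transform import Rotation as Ro/; s/R=np.array(m\[.rotation.\])/R=Ro.from_rotvec(m["rotation"]).as_matrix()/' h.py
cat >> h.py <<'E'
def rect(P,m): 
    q=P[m][:,:2].astype(np.float32); return cv2.minAreaRect(q),len(q)
E
python3 - <<'E'
from h import *
d=np.load('pics/top0.npy');p=cv2.imread('pics/top0.png');W=world('top',d);hs=cv2.cvtColor(p,cv2.COLOR_BGR2HSV).astype(int)
print('corners',[W[v,u].round(1).tolist() for u,v in((183,175),(183,300),(415,172),(418,300),(290,270))])
z=W[...,2];v,u=np.mgrid[0:420,0:560]
def box(a,b,c,e):return (u>=a)&(u<=b)&(v>=c)&(v<=e)
st=box(295,350,222,295)&(z>48)
print('stone',np.median(z[st]),rect(W,st))
for n,b in(('blue',(236,256,165,232)),('white',(320,342,165,230)),('can',(180,212,175,206)),('tin',(380,416,172,210))):
    m=box(*b)&(z>25); print(n,np.percentile(z[m],[50,98]),rect(W,m))
top=box(225,375,160,232)&(z>58)&(z<70)
dark=top&(hs[...,2]<130)
n,l,s,c=cv2.connectedComponentsWithStats(dark.astype(np.uint8))
for i in range(1,n):
    if s[i,4]>20: print(s[i],np.median(z[l==i]),rect(W,l==i))
bk=box(225,375,155,175)&(z>70);print('back',np.median(z[bk]),rect(W,bk))
bd=box(170,430,160,315)&(z>5)&(z<13);print('board',np.median(z[bd]),rect(W,bd))
im=cv2.resize(p[150:300,210:390],None,fx=4,fy=4,interpolation=cv2.INTER_CUBIC);cv2.imwrite('pics/c1.png',im)
E
```

```text
corners [[748.6, 296.6, 7.6], [482.5, 295.3, 9.3], [743.8, -207.0, 9.5], [471.4, -196.4, 10.7], [539.6, 69.8, 10.7]]
stone 58.42492835832485 (((575.6962280273438, 34.91596603393555), (125.5877685546875, 124.14964294433594), 87.78184509277344), 832)
blue [58.97063439 76.07961773] (((660.8202514648438, 148.9515380859375), (191.92330932617188, 64.73173522949219), 11.668546676635742), 1161)
white [59.23299197 75.5569774 ] (((650.3104858398438, 9.835433959960938), (85.08320617675781, 217.7451171875), 62.49684524536133), 1288)
can [ 69.9612089  111.49268509] (((638.8743896484375, 194.93621826171875), (230.01893615722656, 44.171260833740234), 45.13017272949219), 472)
tin [40.91049501 44.06323837] (((646.7360229492188, -42.531585693359375), (60.43891906738281, 316.479248046875), 25.129215240478516), 720)
[285 167  82  46 805] 64.62693233256437 (((700.0131225585938, -4.821990966796875), (163.0989532470703, 90.49129486083984), 89.66925048828125), 805)
[232 169  52  46 467] 64.43191331070693 (((699.9632568359375, 132.61117553710938), (90.37140655517578, 104.42449188232422), 0.1095089241862297), 467)
back 74.67117669943059 (((732.0490112304688, 69.23230743408203), (192.810302734375, 258.4430847167969), 43.052181243896484), 847)
board 8.60810859768651 (((609.5235595703125, 46.43939208984375), (300.0454406738281, 526.2154541015625), 0.00573174050077796), 27415)
```

View pics/c1.png

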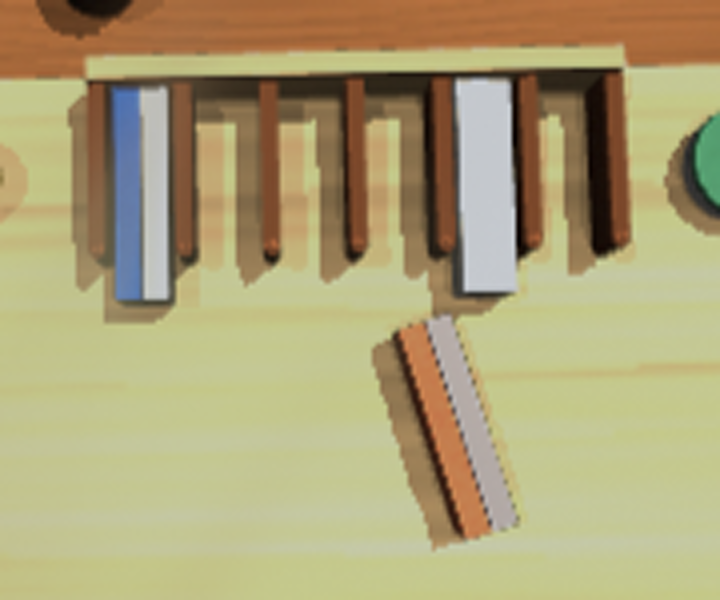

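```bash
cat >> h.py <<'E'
def ray(n,u,v,z):
    m=cams.camera_model(n);K=m['intrinsics'];R=Ro.from_rotvec(m['rotation']).as_matrix();e=np.array(m['eye'])
    g=R@np.array([(u-K[0,2])/K[0,0],-(v-K[1,2])/K[1,1],-1]); return e+g*(z-e[2])/g[2]
def crop(n,pts,z,u0=210,v0=150,s=4): return np.array([ray(n,(a+.5)/s-.5+u0,(b+.5)/s-.5+v0,z)[:2] for a,b in pts])
E
python3 - <<'E'
from h import *
np.set_printoptions(precision=1,suppress=True)
D=crop('top',[(98,255),(188,255),(272,254),(357,250),(445,247),(533,244),(620,243)],65)
B=crop('top',[(97,84),(182,84),(269,83),(355,80),(440,78),(528,76),(612,74)],65)
print('front',D,'back',B)
S=crop('top',[(397,333),(452,317),(518,525),(465,537)],59);print('stone',S,S.mean(0));
for i in range(4):print(np.linalg.norm(S[i]-S[i-1]))
ax=(S[0]+S[1]-S[2]-S[3])/2;print('yaw',np.arctan2(ax[1],ax[0]))
# rack fit: y of dividers
d=D[0]-D[6];print('yaw y-axis',np.arctan2(-d[0],d[1]),np.linalg.norm(d)); d=B[0]-B[6];print(np.arctan2(-d[0],d[1]),np.linalg.norm(d))
C=np.array([ray('top',u,v,9)[:2] for u,v in((177,310.5),(424.5,305),(416,166))]);print('corners',C)
d=C[0]-C[1];print(np.arctan2(-d[0],d[1]),np.linalg.norm(d))
# divider centre heights from depth, robust stone check
W=world('top',np.load('pics/top0.npy'))
for u,v in((322,258),(247,195),(331,195),(290,240),(397,190)):print(np.median(W[v-2:v+3,u-2:u+3].reshape(-1,3),0))
E
```

```text
front [[656.6 180.8]
 [655.6 135.6]
 [655.2  93.5]
 [656.3  50.7]
 [656.8   6.5]
 [657.3 -37.8]
 [656.9 -81.6]] back [[743.9 180.4]
 [743.  137.2]
 [742.5  93. ]
 [743.1  49.3]
 [743.2   6. ]
 [743.3 -38.8]
 [743.4 -81.5]]
stone [[614.5  31.5]
 [621.9   3.5]
 [517.9 -25.7]
 [512.6   0.9]] [566.7   2.5]
106.37255057276037
28.92782794357056
108.04912922881545
27.054911049302554
yaw 0.2824853450511245
yaw y-axis 0.000916323023475016 262.3989645538426
-0.00217556735713697 261.94121151337237
corners [[ 461.2  307.8]
 [ 460.7 -210. ]
 [ 757.1 -210.2]]
-0.0009999883152890807 517.7906706271347
[563.7   6.8  58.5]
[694.2 154.9  58.5]
[690.4 -16.2  59.1]
[602.7  68.1   8.3]
[ 700.3 -156.1   41.5]
```

Request:
{"method": "servo_tool", "body": {"plan": [[0,[453,-341,0],[0,0,-1.146]],[0,[453,-341,0],[0,0,-1.146]],[0,[453,-341,0],[0,0,-1.146]],[0,[453,-341,0],[0,0,-1.146]],[0,[453,-341,0],[0,0,-1.146]],[0,[453,-341,0],[0,0,-1.146]],[0,[453,-341,0],[0,0,-1.146]],[0,[453,-341,0],[0,0,-1.146]],[0,[453,-341,0],[0,0,-1.146]],[0,[453,-341,0],[0,0,-1.146]],[0,[453,-341,0],[0,0,-1.146]],[0,[453,-341,0],[0,0,-1.146]],[0,[453,-341,-60],[0,0,-1.146]],[0,[453,-341,-110],[0,0,-1.146]],[0,[453,-341,-150],[0,0,-1.146]],[0,[453,-341,-150],[0,0,-1.146]],[0,[453,-341,-150],[0,0,-1.146]]], "newtons": 20}}

```text
time: 2.22
tcp_pos: [690.4, 183.6, 105.8]
orientation: [2.219, 2.221, 0.003]
contact_force: [-0.5, -0.3, 0.9]
gripper_width: -0.0
grip_force: 0.0
```

```bash
python3 - <<'E'
from h import *
o=r.get_obs();print(o['time'],o['tcp_pos'],o['contact_force'])
a,_=grab('scene','s1'); b,_=grab('top','t1')
a=cv2.resize(a[120:270,130:400],(800,444));cv2.imwrite('pics/s1c.png',a[:,:,::-1])
print(r.get_obs()['tcp_pos'])
E
```

```text
2.225 [690.41142325 183.62755738 105.78494676] [-0.45153124 -0.26910777  0.9190122 ]
[690.72812516 183.34897944 106.01212197]
```

View pics/s1c.png

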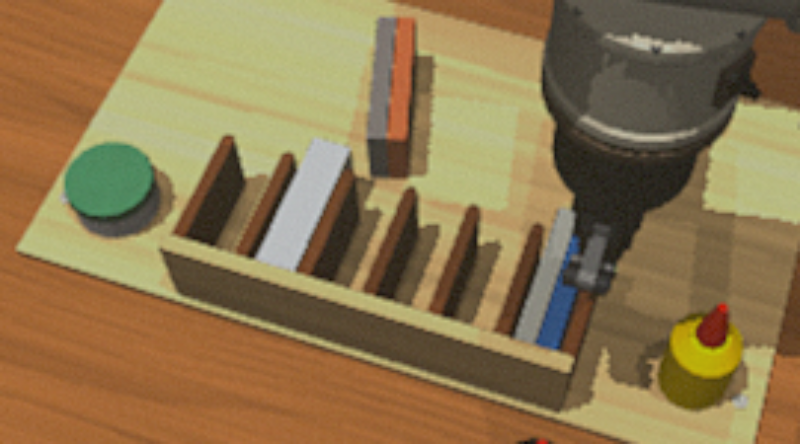

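The fingertips (crop pixel 590,270) stand just above divider 0 beside the can. Lowering gently.

Request:
{"method": "servo_tool", "body": {"plan": [[0,[0,0,-7],[0,0,0]],[0,[0,0,-13],[0,0,0]],[0,[0,0,-14.5],[0,0,0]],[0,[0,0,-16],[0,0,0]],[0,[0,0,-17],[0,0,0]],[0,[0,0,-17],[0,0,0]]]}}

```text
time: 3.08
tcp_pos: [690.0, 182.8, 87.0]
orientation: [2.221, 2.221, 0.0]
contact_force: [-3.7, -0.5, 7.0]
gripper_width: 0.0
grip_force: 3.4
```

Request:
{"method": "servo_tool", "body": {"plan": [[0,[0,0,8],[0,0,0]],[0,[0,0,10],[0,0,0]],[0,[0,-12,10],[0,0,0]],[0,[0,-24,10],[0,0,0]],[0,[0,-36,10],[0,0,0]],[0,[0,-46,10],[0,0,0]],[0,[0,-46,8],[0,0,0]],[0,[0,-46,5],[0,0,0]],[0,[0,-46,3],[0,0,0]],[0,[0,-46,1.5],[0,0,0]],[0,[0,-46,0],[0,0,0]],[0,[0,-46,0],[0,0,0]]]}}

```text
time: 4.58
tcp_pos: [690.0, 137.2, 87.0]
orientation: [2.221, 2.222, 0.001]
contact_force: [-4.2, 0.4, 7.9]
gripper_width: 0.0
grip_force: 4.0
```

Request:
{"method": "servo_tool", "body": {"plan": [[0,[0,0,8],[0,0,0]],[0,[0,0,10],[0,0,0]],[0,[0,-12,10],[0,0,0]],[0,[0,-24,10],[0,0,0]],[0,[0,-36,10],[0,0,0]],[0,[0,-43.5,10],[0,0,0]],[0,[0,-43.5,8],[0,0,0]],[0,[0,-43.5,5],[0,0,0]],[0,[0,-43.5,3],[0,0,0]],[0,[0,-43.5,1.5],[0,0,0]],[0,[0,-43.5,0],[0,0,0]],[0,[0,-43.5,0],[0,0,0]]]}}

```text
time: 6.08
tcp_pos: [690.0, 93.6, 87.1]
orientation: [2.221, 2.222, 0.001]
contact_force: [-3.6, 1.1, 8.3]
gripper_width: 0.0
grip_force: 4.1
```

Request:
{"method": "servo_tool", "body": {"plan": [[0,[0,0,20],[0,0,0]],[0,[0,0,50],[0,0,0]],[60,[-40,-50,60],[0,0,0]],[60,[-80,-90,60],[0,0,0]],[60,[-124,-130,60],[0,0,0]],[60,[-124,-163,60],[0,0,0]],[60,[-124,-163,60],[0,0,0]],[60,[-124,-163,20],[0,0,0]],[60,[-124,-163,-20],[0,0,0]],[60,[-124,-163,-44],[0,0,0]],[60,[-124,-163,-52],[0,0,0]],[60,[-124,-163,-54],[0,0,0]],[60,[-124,-163,-54],[0,0,0]]]}}

```text
time: 7.7
tcp_pos: [566.6, -69.6, 33.4]
orientation: [2.22, 2.221, 0.001]
contact_force: [0.5, -0.7, 1.1]
gripper_width: 60.0
grip_force: 0.0
```

```bash
python3 - <<'E'
from h import *
a,_=grab('scene','s2'); b,_=grab('top','t2')
c=np.vstack([cv2.resize(a[60:210,130:400],(540,300)),cv2.resize(b[150:300,200:470],(540,300))]);cv2.imwrite('pics/c2.png',c[:,:,::-1])
o=r.get_obs();print(o['time'],o['tcp_pos'],o['contact_force'],o['gripper_width'])
E
```

```text
7.8 [566.48409303 -69.68749619  33.27983424] [-0.82180967 -0.58880922  0.45902824] 59.93901168390539
```

View pics/c2.png

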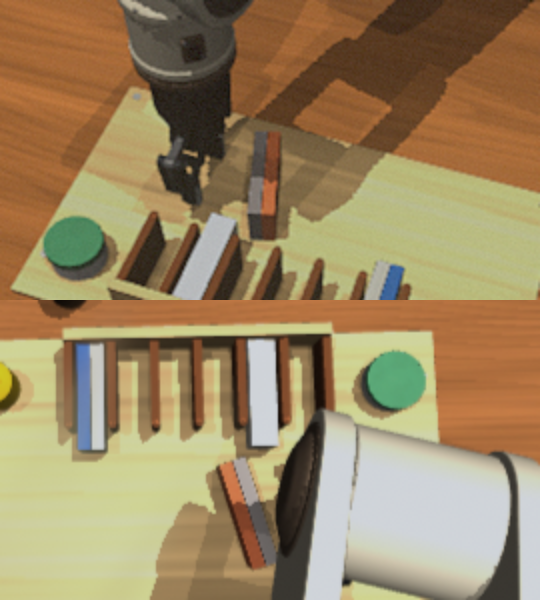

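The fingers stand clear on the -y side of the stone, tips near the board. Pushing sideways.

Request:
{"method": "servo_tool", "body": {"plan": [[60,[0,10,0],[0,0,0]],[60,[0,20,0],[0,0,0]],[60,[0,26,0],[0,0,0]],[60,[0,31,0],[0,0,0]],[60,[0,36,0],[0,0,0]],[60,[0,41,0],[0,0,0]],[60,[0,46,0],[0,0,0]],[60,[0,51,0],[0,0,0]],[60,[0,56,0],[0,0,0]],[60,[0,61,0],[0,0,0]],[60,[0,66,0],[0,0,0]],[60,[0,71,0],[0,0,0]],[60,[0,76,0],[0,0,0]],[60,[0,81,0],[0,0,0]],[60,[0,86,0],[0,0,0]],[60,[0,90,0],[0,0,0]]]}}

```text
time: 9.8
tcp_pos: [566.0, 20.7, 32.3]
orientation: [-2.221, -2.222, 0.0]
contact_force: [-0.1, -1.6, 0.2]
gripper_width: 60.2
grip_force: 0.9
```

```bash
python3 - <<'E'
from h import *
a,_=grab('scene','s3'); b,_=grab('top','t3')
c=np.vstack([cv2.resize(a[60:210,160:400],(480,300)),cv2.resize(b[150:300,210:450],(480,300))]);cv2.imwrite('pics/c3.png',c[:,:,::-1])
o=r.get_obs();print(o['time'],o['tcp_pos'],o['contact_force'],o['gripper_width'])
E
```

```text
9.9 [565.954056    20.80592186  32.24226849] [-0.20729698 -1.32530783  0.35779859] 60.12336319247871
```

View pics/c3.png

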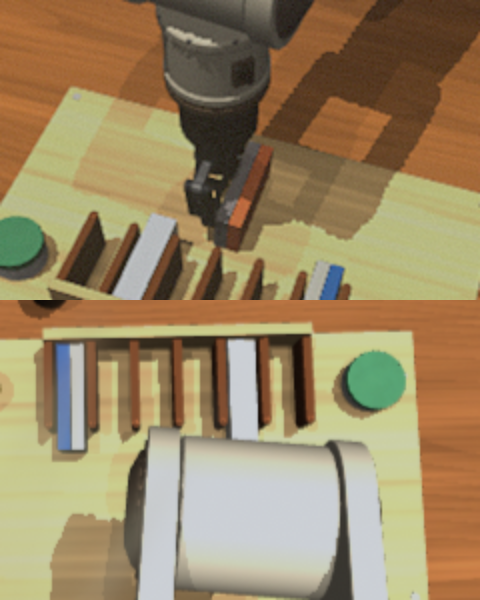

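The stone (upper crop, ~245,200) has turned parallel to the dividers and lies flat on both fingers. Finishing the sideways push, then backing off, rising, and shutting the fingers.

Request:
{"method": "servo_tool", "body": {"plan": [[60,[0,5,0],[0,0,0]],[60,[0,10,0],[0,0,0]],[60,[0,15,0],[0,0,0]],[60,[0,19,0],[0,0,0]],[60,[0,23,0],[0,0,0]],[60,[0,25.5,0],[0,0,0]],[60,[0,25.5,0],[0,0,0]],[60,[0,15,0],[0,0,0]],[60,[0,0,0],[0,0,0]],[60,[0,-10,40],[0,0,0]],[60,[-50,-40,90],[0,0,0]],[0,[-100,-90,100],[0,0,0]],[0,[-140,-140,100],[0,0,0]],[0,[-140,-180,100],[0,0,0]],[0,[-140,-180,100],[0,0,0]]]}}

```text
time: 11.78
tcp_pos: [424.6, -163.5, 132.7]
orientation: [2.227, 2.215, -0.0]
contact_force: [-0.4, 1.1, -0.4]
gripper_width: 0.1
grip_force: 0.0
```

```bash
python3 - <<'E'
from h import *
b,_=grab('top','t4')
c=cv2.resize(b[150:300,210:390],None,fx=4,fy=4,interpolation=cv2.INTER_CUBIC);cv2.imwrite('pics/c4.png',c[:,:,::-1])
o=r.get_obs();print(o['time'],o['tcp_pos'],o['contact_force'],o['gripper_width'])
E
```

```text
11.825 [ 425.18515917 -161.77923996  132.43530952] [-0.55456842  0.15596782 -0.43509599] -0.40567665780734785
```

View pics/c4.png

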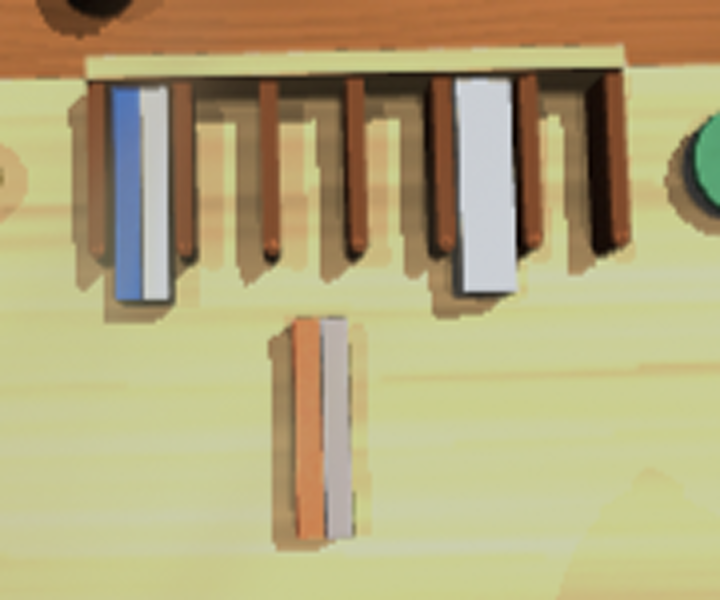

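```bash
python3 - <<'E'
from h import *
np.set_printoptions(precision=1,suppress=True)
S=crop('top',[(293,319),(346,318),(354,538),(298,540)],59);print(S,S.mean(0))
ax=(S[0]+S[1]-S[2]-S[3])/2;print('yaw',np.arctan2(ax[1],ax[0]),np.linalg.norm(ax))
print(crop('top',[(263,254),(357-85+9,254),(347,250),(367,250)],65), crop('top',[(262,160),(277,160),(347,160),(363,160)],65))
print(r.get_obs()['q'])
E
```

```text
[[622.7  83.6]
 [622.6  56.9]
 [513.4  56. ]
 [513.   83.8]] [567.9  70.1]
yaw 0.003686818796937625 109.46213108738031
[[655.3  98. ]
 [655.1  89. ]
 [656.4  55.8]
 [656.2  45.7]] [[703.   97.5]
 [702.9  89.9]
 [702.1  54.5]
 [701.9  46.4]]
[-0.5 -0.   1.9  0.   1.3 -0.5]
```

The stone stands parallel, centred at about (568, 70), gap 3 centre at y≈72. Turning the shut hand and lowering it behind the stone.

Request:
{"method": "servo_tool", "body": {"plan": [[0,[10,40,0],[0,0,0.18]],[0,[20,80,0],[0,0,0.36]],[0,[30,120,0],[0,0,0.54]],[0,[40,160,0],[0,0,0.72]],[0,[49,200,0],[0,0,0.9]],[0,[49,230,0],[0,0,1.08]],[0,[49,230,0],[0,0,1.26]],[0,[49,230,0],[0,0,1.44]],[0,[49,230,0],[0,0,1.571]],[0,[49,230,-30],[0,0,1.571]],[0,[49,230,-60],[0,0,1.571]],[0,[49,230,-85],[0,0,1.571]],[0,[49,230,-94],[0,0,1.571]],[0,[49,230,-96],[0,0,1.571]],[0,[49,230,-96],[0,0,1.571]]]}}

```text
time: 13.7
tcp_pos: [475.4, 70.5, 37.0]
orientation: [-0.001, 3.141, -0.0]
contact_force: [0.1, -0.2, 0.6]
gripper_width: -0.3
grip_force: 0.0
```

Request:
{"method": "servo_tool", "body": {"plan": [[0,[10,0,0],[0,0,0]],[0,[18,0,0],[0,0,0]],[0,[22,0,0],[0,0,0]],[0,[26,0,0],[0,0,0]],[0,[29,0,0],[0,0,0]],[0,[32,0.3,0],[0,0,0]],[0,[35,0.6,0],[0,0,0]],[0,[38,1,0],[0,0,0]],[0,[41,1.3,0],[0,0,0]],[0,[44,1.6,0],[0,0,0]],[0,[47,1.8,0],[0,0,0]],[0,[50,1.8,0],[0,0,0]],[0,[53,1.8,0],[0,0,0]],[0,[56,1.8,0],[0,0,0]],[0,[56,1.8,0],[0,0,0]]]}}

```text
time: 15.58
tcp_pos: [531.4, 72.1, 36.4]
orientation: [-0.0, 3.141, -0.0]
contact_force: [-0.7, -0.4, -0.8]
gripper_width: -0.1
grip_force: 0.0
```

```bash
python3 - <<'E'
from h import *
a,_=grab('scene','s5'); b,_=grab('top','t5')
c=np.vstack([cv2.resize(a[100:250,180:380],(400,300)),cv2.resize(b[150:300,210:410],(400,300))]);cv2.imwrite('pics/c5.png',cv2.resize(c,None,fx=1,fy=1)[:,:,::-1])
o=r.get_obs();print(o['time'],o['tcp_pos'],o['contact_force'],o['gripper_width'])
E
```

```text
15.675 [531.17209032  72.1450473   36.3839702 ] [-0.53644418  0.63059377  0.0997093 ] 0.3840731755253535
```

View pics/c5.png

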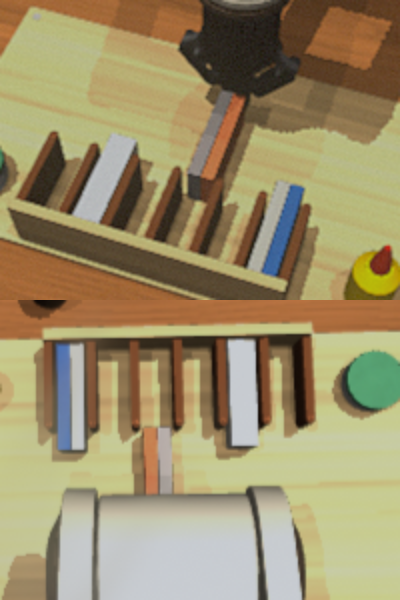

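The stone's front (lower crop 144–172, row 428) is centred between dividers 2 and 3 at the mouth, straight. Pushing in.

Request:
{"method": "servo_tool", "body": {"plan": [[0,[3,0,0],[0,0,0]],[0,[6,0,0],[0,0,0]],[0,[10,0,0],[0,0,0]],[0,[14,0,0],[0,0,0]],[0,[18,0,0],[0,0,0]],[0,[23,0,0],[0,0,0]],[0,[28,0,0],[0,0,0]],[0,[33,0,0],[0,0,0]],[0,[38,0,0],[0,0,0]],[0,[43,0,0],[0,0,0]],[0,[48,0,0],[0,0,0]],[0,[53,0,0],[0,0,0]],[0,[58,0,0],[0,0,0]],[0,[63,0,0],[0,0,0]],[0,[68,0,0],[0,0,0]],[0,[73,0,0],[0,0,0]],[0,[78,0,0],[0,0,0]],[0,[82,0,0],[0,0,0]],[0,[85,0,0],[0,0,0]],[0,[86,0,0],[0,0,0]]]}}

```text
time: 18.18
tcp_pos: [617.1, 72.2, 36.3]
orientation: [0.0, -3.142, 0.0]
contact_force: [-3.5, -0.4, 2.3]
gripper_width: 0.5
grip_force: 0.0
```

Request:
{"method": "servo_tool", "body": {"plan": [[0,[1,0,0],[0,0,0]],[0,[2,0,0],[0,0,0]],[0,[3,0,0],[0,0,0]],[0,[3,0,0],[0,0,0]]]}}

```text
time: 18.68
tcp_pos: [620.1, 72.2, 36.3]
orientation: [-0.0, 3.141, -0.0]
contact_force: [-1.0, 0.5, -1.1]
gripper_width: 0.2
grip_force: 0.0
```

Still sliding; onward in small steps until it stops.

Request:
{"method": "servo_tool", "body": {"plan": [[0,[1,0,0],[0,0,0]],[0,[2,0,0],[0,0,0]],[0,[3,0,0],[0,0,0]],[0,[3,0,0],[0,0,0]]]}}

```text
time: 19.18
tcp_pos: [620.7, 72.2, 35.5]
orientation: [0.001, -3.136, 0.0]
contact_force: [-20.9, -1.7, 1.7]
gripper_width: -0.2
grip_force: 0.0
```

Request:
{"method": "servo_tool", "body": {"plan": [[0,[-3,0,0],[0,0,0]],[0,[-15,0,0],[0,0,0]],[0,[-40,0,0],[0,0,0]],[0,[-70,0,30],[0,0,0]],[0,[-110,-20,80],[0,0,0]],[0,[-150,-70,110],[0,0,0]],[0,[-180,-120,120],[0,0,0]],[0,[-190,-170,120],[0,0,0]],[0,[-190,-220,120],[0,0,0]],[0,[-190,-220,120],[0,0,0]]]}}

```text
time: 20.42
tcp_pos: [432.3, -150.4, 156.4]
orientation: [0.006, 3.141, -0.002]
contact_force: [0.1, 0.9, 0.0]
gripper_width: -0.1
grip_force: 0.0
```

```bash
python3 - <<'E'
from h import *
b,_=grab('top','t6')
c=cv2.resize(b[140:300,175:420],(735,480),interpolation=cv2.INTER_CUBIC);cv2.imwrite('pics/c6.png',c[:,:,::-1])
o=r.get_obs();print(o['time'],o['tcp_pos'],o['contact_force'],o['gripper_width'])
E
```

```text
20.475 [ 432.44236434 -148.80912739  156.26790006] [ 0.36712151  0.36179514 -0.52306989] 0.2392223744913503
```

View pics/c6.png

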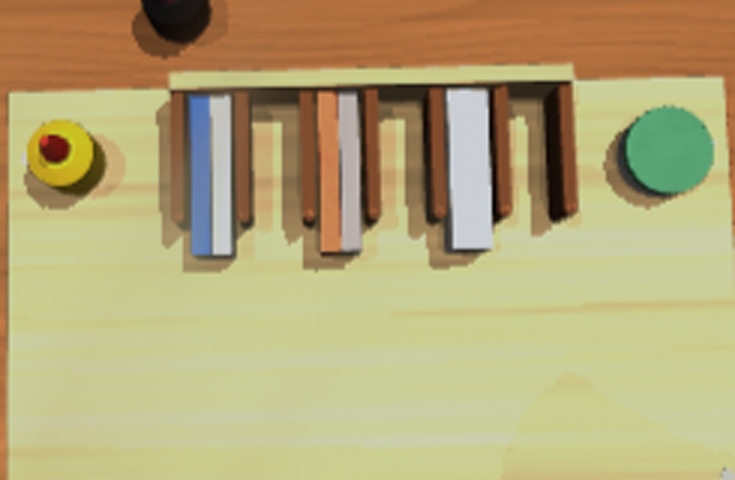

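The red-and-grey stone (crop 340,170) sits in the third gap from the can. Its front end (row ~252) lines up with the stored blue and white stones, and nothing else has moved.

```bash
python3 -c "
from rig import job
print(job.finish_job())"
```

```text
the job is handed in; nothing more can be done
None
```

I touched the first three dividers in order from the oil can end, then pushed the stone into the third gap until it stopped against the back board, and handed the job in at about 20 s with nothing else moved.

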